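# Load the sample cell under the analyser's spring clip

### The arm

A 6-joint arm with a two-finger parallel gripper is mounted at the origin on the work surface. World frame = base frame: x ahead of the robot, y to its left, z up, the work surface at z = 0. Lengths are in m, angles in rad, forces in N, time in s.
With the tool pointing down it reaches from about 0.35 to 0.975 m from the base axis. Payload 7.1 kg.
Tool frame: the origin (TCP) lies midway between the tips of the shut fingers; the grasp point (between the pads) lies 19 mm behind it; z points along the fingers, x is the direction in which the jaws open and shut, and the axes are right-handed (so a half turn about z gives the same grasp; the last joint's range is limited). The gripper opens to 88 mm and grips with 3 to 60 N. Pads are 20 mm wide; open, the fingers measure 115 mm over their backs; the gripper's body (75 mm by 178 mm) begins 61 mm behind the grasp point.
Start: joints at [1.153, 0.423, 1.63, -0, 1.089, -0.019], TCP at [0.243, 0.576, 0.223] pointing down, gripper open.
Joint ranges: [-3, 3], [-0.9, 2.11], [0.09, 2.58], [-1.31, 4.45], [0.11, 2.69], [-2.54, 2.54]. Speed limits (rad/s): [2.39, 2.39, 3.01, 3.14, 3.14, 3.14].

### API

Orientations are given as a unit quaternion [w, x, y, z].
In Python, from station import move_pose, movel, movej, command_gripper, wait, inverse_kinematics, read_camera, camera_info, MotionError, job_done, get_time, get_joint_pos, get_qvel, get_effort, get_tcp_pos, get_ee_rot, get_ft_force, get_ft_torque, get_grip_width gives the robot as it stands. Calls block until the motion is done:
- move_pose(position, orientation): joint-space move of the TCP to a pose.
- movel(position, frame=None, v=0.15, until_force=None): straight line of the TCP; frame=None keeps the orientation; v is the mean speed in m/s. With until_force (N) it stops when the force on the tool has changed by that much, and returns True; else False.
- movej(angles): joint-space move.
- command_gripper(opening): opening from 0.0 (shut) to 1.0 (fully open); the grip force is fixed at half the most; returns when the fingers have stopped.
- wait(seconds).
- inverse_kinematics(position, orientation): joint angles nearest the present ones, or None.
- read_camera(name): name is "scene" or "top" or "wrist"; returns the picture (480x640x3 uint8, red, green, blue); there is no depth.
- camera_info(name): a dict with "intrinsics" (3x3 intrinsics, pixels), "T" (4x4, takes a point from camera to world coordinates); the wrist camera has in their place "tool_from_camera" (4x4, takes a point from camera to tool coordinates, whose origin is the TCP and whose axes are the tool frame's). Camera axes: x right, y up, looking along -z (the intrinsics and any distortion apply to the point x, -y, -z); pixel columns grow to the right and rows downward; lengths in m; the calibration is good to about 2 mm. A picture is of the moment at which its call begins: read the wrist's pose just before it. camera_info takes no time and is no camera call.
A pose or a line that the arm cannot do raises MotionError and nothing moves.
- job_done(): hands the job in, once; it reports no verdict.
Readings, each from a call of its own:
- get_time(): time.
- get_joint_pos(): joint angles.
- get_qvel(): joint speeds.
- get_effort(): joint torques, N m.
- get_tcp_pos(): TCP position.
- get_ee_rot(): TCP orientation.
- get_ft_force(): force on the tool from outside, world axes, zero at the start.
- get_ft_torque(): the same for the moment, N m.
- get_grip_width(): opening from 0.0 (shut) to 1.0 (fully open).
Only numpy, scipy, OpenCV 4.12 (cv2) and the standard library are available. Lean on these libraries where they do the work, as an engineer would, in place of code of your own. Each camera call takes 0.05 s, during which the arm holds its last target.

### The job

Load the flat sample cell that lies in the slideway on top of the analyser: push it along the slideway up to the spring clip, then hold the clip's thumb plate down with one fingertip and, keeping it down, push the cell in beneath the raised jaw with the other until it is fully home against the end stop. Let the clip close on the cell and come away. Only push the cell, never lift it, and leave everything else where it stands.

Things in the scene. Friction and masses are not known exactly. Their poses are not given: they have to be found in the camera images.
- analyser: White and blue benchtop analyser, 250 (its x) x 340 (its y) x 104 mm high, fixed to the bench, sloping screen console on its -x side. Origin: centre of its underside, z up. On its top a steel slideway runs along its y, centre line at x = +25 mm, surface 104 mm above the origin. The sprung clip is at the slideway's +y end: cells go in towards +y. All on top stays under 40 mm above the slideway.
- home (a point): Point on the slideway's surface where the cell's origin lies when the cell is fully home: x +25, y +21, z +104 mm in the analyser's frame, axes alike. The end stop (foot of the clip's bracket, 44 mm wide, 7 mm high) has its face 17 mm beyond it towards +y. Two guide rails, 5 mm high, inner faces 31 mm either side of the centre line, run from 169 mm before it to 17 mm beyond it.
- cell: Flat sample cell in the slideway: black block 60 (its x, across the slideway) x 34 (its y, along it) x 10 mm high, silvery back plate on top, 1 mm play to each rail, about 90 g. Along its trailing (-y) edge a finger lip 44 mm wide, 4 mm thick rises to 16.5 mm above the underside. Origin: centre of its underside; end faces at y = +17 (leading) and y = -17 mm (trailing).
- pivot (a point): Centre of the clip's pivot, a bar across the slideway, 25 mm from home towards +y and 13 mm above the slideway's surface; axes as the analyser's. Bracket and spring round it reach 18 mm above the slideway, 5.5 mm either way along y. The jaw lies on its -y side, the thumb plate on its +y side.
- clip (a joint): Opening of the steel spring clip, rad; it rocks on the pivot. 0: closed, jaw 1 mm above the slideway, barring the way. About 0.46: jaw 10 mm up, and so it reads when it rests on a cell; above 0.5 the cell passes freely. 0.68: fully open, at a stop, jaw 14 mm up. Pressing the thumb plate down opens it (fully: 6 N at the plate's middle, 12 N near its inner end); let go, it springs shut.
- thumb_plate (a point): Middle of the top face of the clip's thumb plate (26 mm wide, 36 long, 2 thick); moves with the clip. Closed: the plate slopes up away from the jaw at 39 degrees, this point 24 mm above the slideway and 27 mm beyond the pivot towards +y. Fully open: the plate is level, its top 4 mm above the slideway, from 10 to 46 mm beyond the pivot, this point at 28 mm.
- jaw (a point): Centre of the clip's rolled jaw, a bar 26 mm wide and 5 mm thick across the slideway; moves with the clip. Closed: 7 mm beyond home towards +y (18 mm before the pivot), 3.5 mm above the slideway, its front 4.5 mm beyond home.
- spare_cell: A second, identical cell, lying on the analyser's top beside the slideway, on the side away from the console; not to be moved. Origin: centre of its underside.
- brush: Lens brush, 110 mm long and 13 mm thick, lying on the analyser's top beside the slideway, on the side away from the console; not to be moved.
- jar: Sample jar with lid, 54 mm across, 60 mm high, upright on the bench; origin under its centre; not to be moved.
- wash_bottle: White bottle, 64 mm across, 165 mm high, upright on the bench; origin under its centre; not to be moved.
- flask: Conical glass flask, 84 mm across, 122 mm high, upright on the bench; origin under its centre; not to be moved.
- beaker: Glass beaker, 68 mm across, 85 mm high, upright on the bench; origin under its centre; not to be moved.
- dish: Shallow aluminium dish, 90 mm across, 16 mm high, on the bench; origin under its centre; not to be moved.
- spatula: Steel spatula, 180 mm long, lying on the bench; not to be moved.
Mind the look-alikes: they are no part of the job. What is shaped like the cell but brown or orange is not meant.

How it is judged:
By the outcome, as a careful person would: the job done as asked, in the order asked, and still so for the second after the job is handed in, with the robot touching nothing.
It also fails if it takes over 54 s, if anything falls off the work surface, if the arm or the gripper's body presses on something with over 40 N, if the wrist force passes 120 N, or if a joint passes its speed limit or range.

## Working session

There is one attempt and no reset: what is moved stays moved. The work goes in short steps, each a Python script; the robot and the scene stay as the last script left them, time stands still between calls to the robot, and variables do not carry over. Pictures are saved under pics/ and viewed, and the job is handed in when it is done.

```bash
mkdir -p pics; ls; python3 - <<'E'
from station import *
import cv2, numpy as np
np.set_printoptions(precision=4,suppress=True)
for n in ["scene","top","wrist"]:
    im=read_camera(n); cv2.imwrite(f"pics/{n}0.png",im[:,:,::-1])
    print(n,camera_info(n))
print(get_time(),get_tcp_pos(),get_ee_rot(),get_ft_force(),get_grip_width())
E
```

```text
pics
scene {'intrinsics': array([[516.464 ,   0.    , 316.3153],
       [  0.    , 516.464 , 244.3413],
       [  0.    ,   0.    ,   1.    ]]), 'T': array([[ 0.7165, -0.504 ,  0.4823,  1.1433],
       [ 0.6973,  0.4991, -0.5144, -0.6466],
       [ 0.0185,  0.7049,  0.709 ,  0.9804],
       [ 0.    ,  0.    ,  0.    ,  1.    ]])}
top {'intrinsics': array([[490.3033,   0.    , 313.8738],
       [  0.    , 490.3033, 234.2887],
       [  0.    ,   0.    ,   1.    ]]), 'T': array([[ 0.0039,  0.9974, -0.0726,  0.4832],
       [-0.9996,  0.0059,  0.0272,  0.0053],
       [ 0.0275,  0.0725,  0.997 ,  1.1144],
       [ 0.    ,  0.    ,  0.    ,  1.    ]])}
wrist {'intrinsics': array([[372.4893,   0.    , 322.4254],
       [  0.    , 372.4893, 239.1494],
       [  0.    ,   0.    ,   1.    ]]), 'tool_from_camera': array([[ 1.    , -0.0011, -0.0006, -0.0002],
       [-0.0012, -0.9669, -0.255 , -0.0695],
       [-0.0003,  0.255 , -0.9669, -0.1626],
       [ 0.    ,  0.    ,  0.    ,  1.    ]])}
0.15 [0.2425 0.5756 0.2221] [ 0.0003  0.8331  0.553  -0.0005] [-1.238   0.1358  0.1278] 0.9971056502467174
```

View pics/scene0.png

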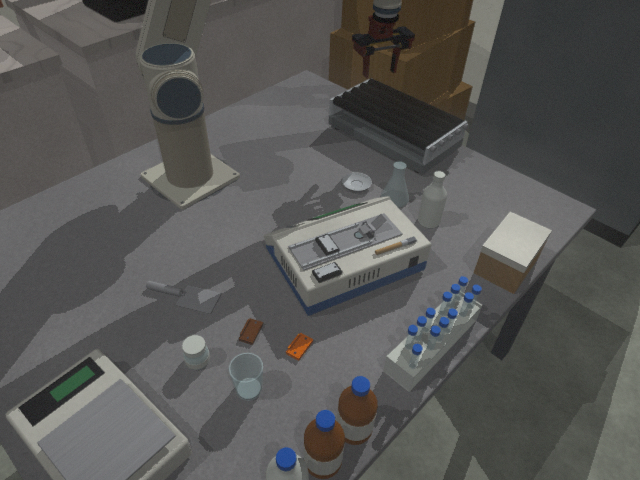

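View pics/top0.png

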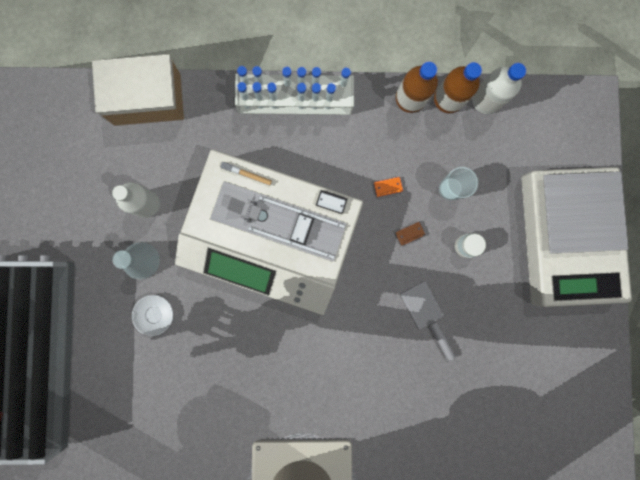

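View pics/wrist0.png

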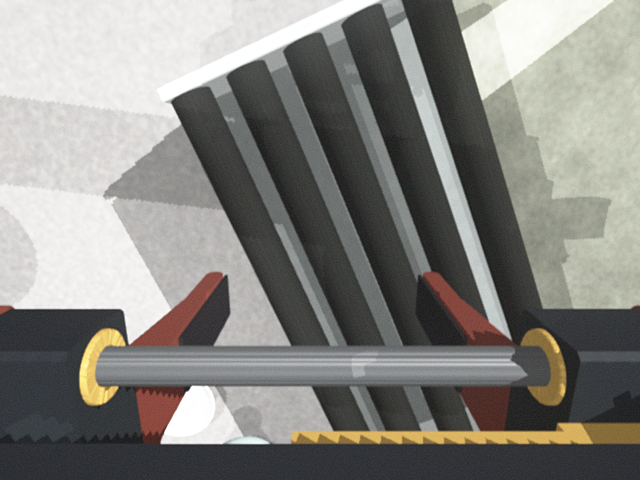

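```bash
python3 - <<'E'
import cv2
im=cv2.imread("pics/top0.png"); c=im[140:320,165:375]
cv2.imwrite("pics/top0c.png",cv2.resize(c,None,fx=3.3,fy=3.3,interpolation=cv2.INTER_CUBIC))
im=cv2.imread("pics/scene0.png"); c=im[190:310,255:445]
cv2.imwrite("pics/scene0c.png",cv2.resize(c,None,fx=4,fy=4,interpolation=cv2.INTER_CUBIC))
E
```

```text
(no output)
```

View pics/top0c.png

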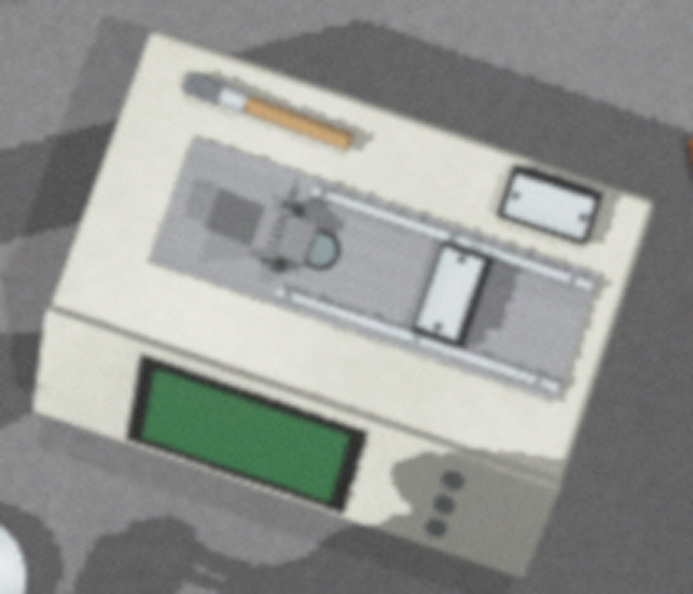

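View pics/scene0c.png

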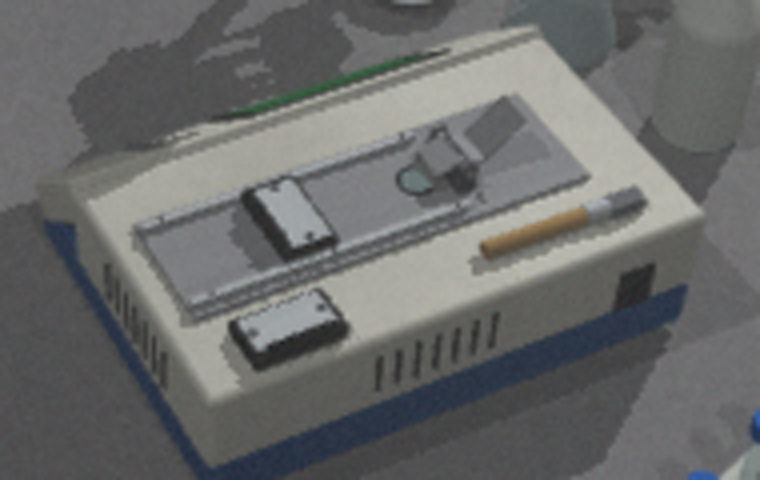

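Candidates in the top picture: the cell in the slideway (302,228), the spare cell beside it (332,201), the orange block (388,187) and the brown block (410,233). I choose (302,228): the crop shows it black with a silvery plate, between the rails and in front of the clip at (243,213).

```bash
cat > h.py <<'E'
from station import *
import cv2, numpy as np
from scipy.spatial.transform import Rotation as R
np.set_printoptions(precision=4,suppress=True)
def tmat(p,q):
    T=np.eye(4); T[:3,:3]=R.from_quat(np.r_[q[1:],q[0]]).as_matrix(); T[:3,3]=p; return T
def cam(name,p=None,q=None):
    ci=camera_info(name)
    if name=="wrist": return ci["intrinsics"], tmat(p,q)@ci["tool_from_camera"]
    return ci["intrinsics"], ci["T"]
def ray(K,T,px,z):
    px=np.atleast_2d(px).astype(float)
    d=np.c_[(px[:,0]-K[0,2])/K[0,0],-(px[:,1]-K[1,2])/K[1,1],-np.ones(len(px))]@T[:3,:3].T
    return T[:3,3]+d*((z-T[2,3])/d[:,2])[:,None]
def proj(K,T,P):
    P=np.atleast_2d(P); c=(P-T[:3,3])@T[:3,:3]
    return np.c_[K[0,0]*c[:,0]/-c[:,2]+K[0,2], K[1,1]*-c[:,1]/-c[:,2]+K[1,2]]
E
python3 - <<'E'
from h import *
K,T=cam("top")
def c(p): return np.array(p)/3.3+[165,140]
r=ray(K,T,[c(p) for p in [(318,190),(592,285),(283,292),(558,387)]],.109)
print(r, np.linalg.norm(r[0]-r[1]),np.linalg.norm(r[2]-r[3]),np.linalg.norm(r[0]-r[2]))
v=(r[0]-r[1]+r[2]-r[3]); yaw=np.arctan2(-v[0],v[1]); print("yaw",yaw,np.degrees(yaw))
e=np.array([-np.sin(yaw),np.cos(yaw)])
mid=r[:,:2].mean(0); home=mid+e*(.169-.017)/2; print("home",home)
t=ray(K,T,[c(p) for p in [(442,242),(492,254),(462,344),(413,333)]],.113); tc=t[:,:2].mean(0)
ex=np.array([np.cos(yaw),np.sin(yaw)])
print("cell rel home (x,y)",(tc-home)@ex,(tc-home)@e)
E
```

```text
[[ 0.6317  0.0865  0.109 ]
 [ 0.5732 -0.085   0.109 ]
 [ 0.5677  0.1075  0.109 ]
 [ 0.5094 -0.0638  0.109 ]] 0.1812181594036008 0.18087034223204979 0.06742417351717865
yaw -0.328191812572273 -18.804005731139792
home [0.595  0.0833]
cell rel home (x,y) -0.00018183442427300626 -0.08558870588416917
```

```bash
python3 - <<'E'
from h import *
yaw=-.3282; e=np.array([-np.sin(yaw),np.cos(yaw)]); ex=np.array([np.cos(yaw),np.sin(yaw)])
home=np.array([.595,.0833]); a=(yaw+np.pi/2)/2
q=[0,np.cos(a),np.sin(a),0]
p=home-.04*e+.08*ex
print(inverse_kinematics(np.r_[p,.22],q))
move_pose(np.r_[p,.22],q)
wait(.3)
P,Q=get_tcp_pos(),get_ee_rot(); im=read_camera("wrist"); cv2.imwrite("pics/w1.png",im[:,:,::-1])
np.save("w1.npy",np.r_[P,Q]); print(P,Q,get_time(),get_ft_force())
E
```

```text
[ 0.0118  0.4743  1.5539 -0.      1.1134 -1.2308]
[0.6578 0.0201 0.22  ] [0.     0.813  0.5823 0.    ] 2.9667 [ 0.4698 -0.3873  0.0236]
```

View pics/w1.png

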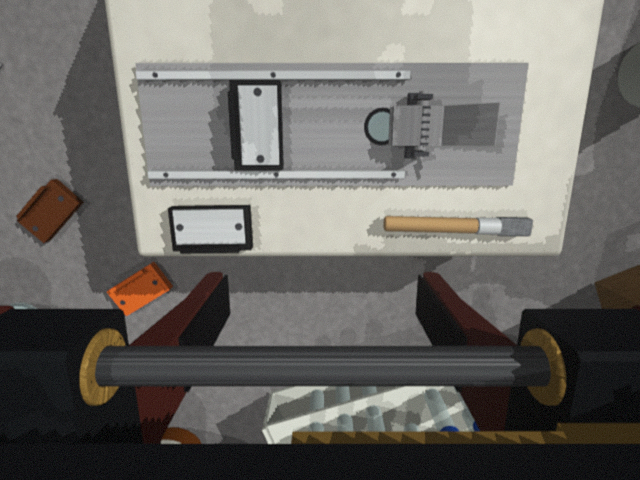

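```bash
python3 - <<'E'
from h import *
im=cv2.imread("pics/w1.png"); c=im[55:255,125:325]
a=cv2.resize(im[55:195,125:285],None,fx=4.9,fy=4,interpolation=cv2.INTER_CUBIC)
cv2.imwrite("pics/w1a.png",cv2.resize(im[55:200,130:290],None,fx=4,fy=4,interpolation=cv2.INTER_CUBIC))
cv2.imwrite("pics/w1b.png",cv2.resize(im[55:200,350:540],None,fx=4,fy=4,interpolation=cv2.INTER_CUBIC))
E
```

```text
(no output)
```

View pics/w1a.png

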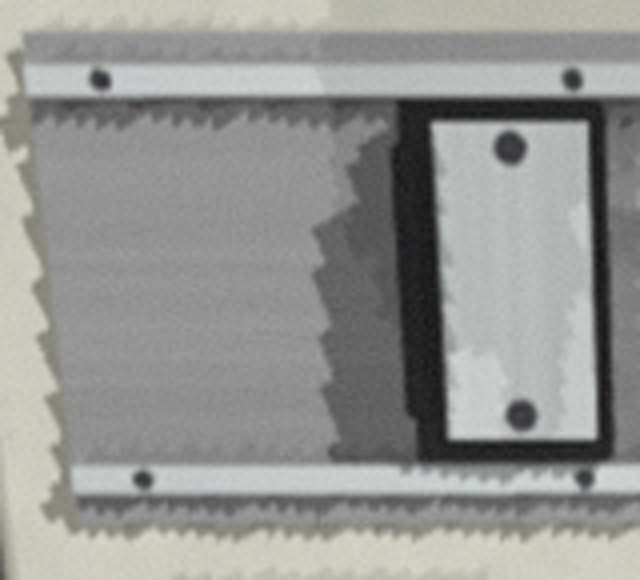

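View pics/w1b.png

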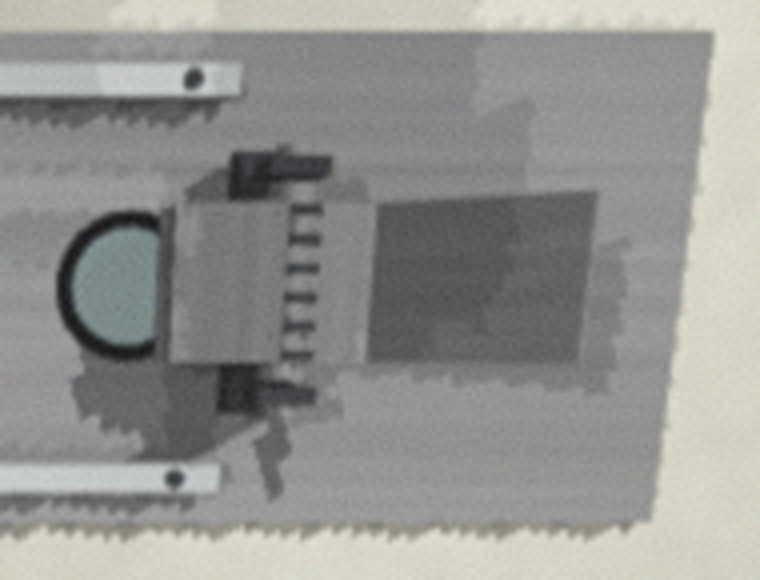

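```bash
python3 - <<'E'
from h import *
w=np.load("w1.npy"); K,T=cam("wrist",w[:3],w[3:])
r=ray(K,T,[(136.3,75),(410.5,75),(148.2,174.7),(404.8,174.7)],.109)
print(np.linalg.norm(r[0]-r[1]),np.linalg.norm(r[2]-r[3]),np.linalg.norm(r[0]-r[2]))
v=-(r[0]-r[1]+r[2]-r[3]); yaw=np.arctan2(-v[0],v[1]); print("yaw",yaw)
e=np.array([-np.sin(yaw),np.cos(yaw)]);ex=np.array([np.cos(yaw),np.sin(yaw)])
home=r[:,:2].mean(0)+e*.076; print("home",home)
home2=r[[1,3],:2].mean(0)-e*.017; print("home from right ends",home2, "left",r[[0,2],:2].mean(0)+e*.169)
t=ray(K,T,[(280.7,80),(283,169.2)],.114)[:,:2]-home
print("cell leading",t@ex,t@e)
t=ray(K,T,[(229,81),(234.5,168)],.1205)[:,:2]-home
print("lip back top?",t@ex,t@e)
# second estimate in top camera of jaws etc
H3=lambda x,y,z: np.r_[home+ex*x+e*y,.104+z]
print(proj(K,T,np.array([H3(0,52,0)*0+H3(0,.052,.024),H3(.013,.007,.0035),H3(-.013,.007,.0035),H3(.013,.025+.041,.036),H3(-.013,.025+.041,.036)])))
E
```

```text
0.18659934933401243 0.18641389648231846 0.06710055728228392
yaw -0.3263851688378238
home [0.5964 0.0859]
home from right ends [0.5965 0.0861] left [0.5963 0.0857]
cell leading [-0.0297  0.0293] [-0.0706 -0.0707]
lip back top? [-0.0281  0.028 ] [-0.1038 -0.1036]
[[467.0823 125.3922]
 [391.725  145.5022]
 [393.4906 107.1298]
 [494.3262 146.1166]
 [499.3079 102.4959]]
```

```bash
cat >> h.py <<'E'
yaw=-.3264; e=np.array([-np.sin(yaw),np.cos(yaw)]); ex=np.array([np.cos(yaw),np.sin(yaw)])
home=np.array([.5964,.0859]); _a=(yaw+np.pi/2)/2
q=[0,np.cos(_a),np.sin(_a),0]
def A(x,y,z): return np.r_[home+ex*x+e*y,z]
def rel():
    p=get_tcp_pos(); d=p[:2]-home; return np.array([d@ex*1e3,d@e*1e3,p[2]*1e3])
def snap(n):
    P,Q=get_tcp_pos(),get_ee_rot(); im=read_camera("wrist"); cv2.imwrite(f"pics/{n}.png",im[:,:,::-1]); np.save(n+".npy",np.r_[P,Q])
E
python3 - <<'E'
from h import *
command_gripper(0.0)
move_pose(A(0,-.127,.16),q); 
movel(A(0,-.127,.118),v=.08)
wait(.2)
print(rel(),get_ft_force(),get_time())
print(movel(A(0,-.127,.098),v=.015,until_force=4)); print(rel(),get_ft_force(),get_time(),get_grip_width())
snap("w2")
E
```

```text
[   0.4    -126.9124  118.5158] [ 1.3341 -0.3673  0.258 ] 5.7667
True
[  -0.0617 -127.0028  104.3648] [-0.8018  1.1071  5.038 ] 6.6583 0.005993776444366088
```

View pics/w2.png

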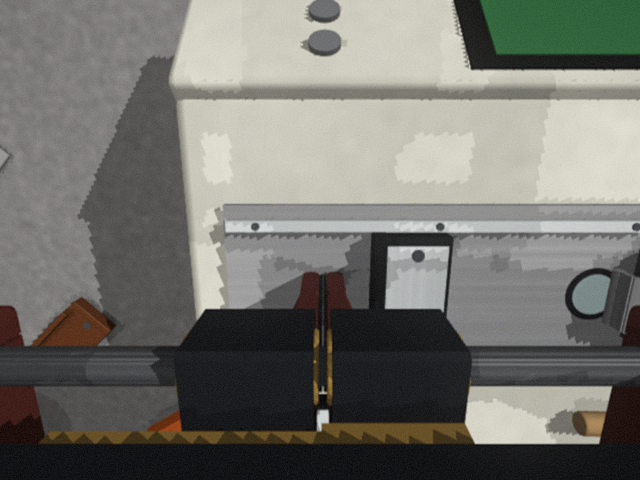

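```bash
python3 - <<'E'
from h import *
movel(A(0,-.127,.108),v=.05)
print(movel(A(0,-.052,.108),v=.05,until_force=8)); print(rel(),get_ft_force(),get_time())
snap("w3")
E
```

```text
False
[  0.0852 -52.1258 108.0737] [ 0.5062 -0.7505 -0.2377] 8.6083
```

View pics/w3.png

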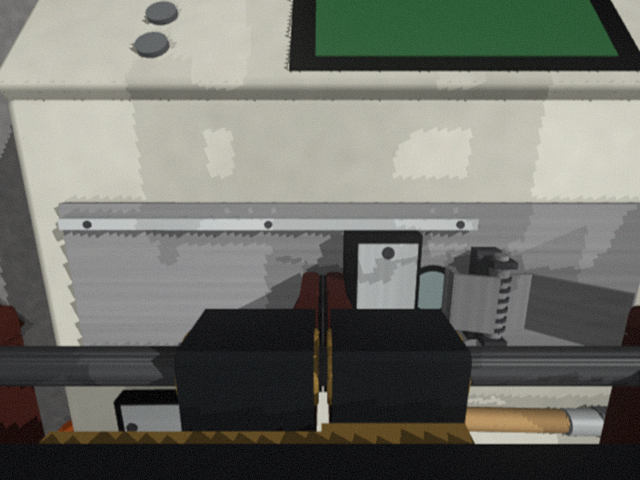

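```bash
python3 - <<'E'
from h import *
w=np.load("w3.npy"); K,T=cam("wrist",w[:3],w[3:])
t=ray(K,T,[(421,235),(421,260),(421,300)],.114)[:,:2]-home; print(t@ex,t@e)
t=ray(K,T,[(345,238),(477,224)],.1205)[:,:2]-home; print(t@ex,t@e)
t=ray(K,T,[(478,224)],.109)[:,:2]-home; print(t@ex,t@e)
im=cv2.imread("pics/w3.png")
cv2.imwrite("pics/w3a.png",cv2.resize(im[200:320,280:480],None,fx=4,fy=4,interpolation=cv2.INTER_CUBIC))
E
```

```text
[-0.0299 -0.0186  0.0005] [-0.0094 -0.0087 -0.0074]
[-0.0303 -0.0363] [-0.0428  0.0116]
[-0.0338] [0.0169]
```

View pics/w3a.png

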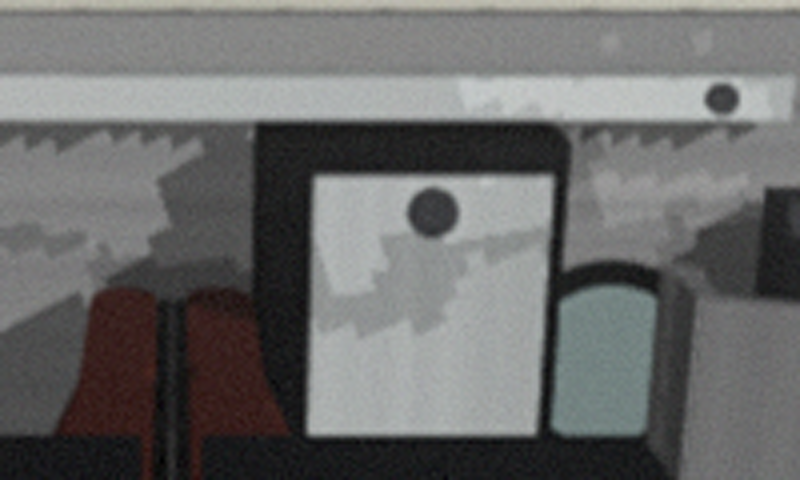

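```bash
python3 - <<'E'
from h import *
print(movel(A(0,-.043,.108),v=.04,until_force=6)); print(rel(),get_ft_force(),get_time())
movel(A(0,-.050,.108),v=.06)
movel(A(0,-.050,.165),v=.12)
command_gripper(75/88)
movel(A(0.0,.0005,.165),v=.12)
wait(.2)
print(rel(),get_ft_force(),get_grip_width(),get_time())
snap("w4")
t=read_camera("top"); s=read_camera("scene")
cv2.imwrite("pics/s4.png",cv2.resize(s[180:310,255:445,::-1],None,fx=4,fy=4,interpolation=cv2.INTER_CUBIC))
E
```

```text
False
[ -0.0015 -42.5721 107.9825] [ 0.5131 -0.2503  0.4588] 9.0333
[ -0.0218  -0.1142 164.9792] [0.058  0.2557 0.6776] 0.8491490057893851 11.9083
```

View pics/w4.png

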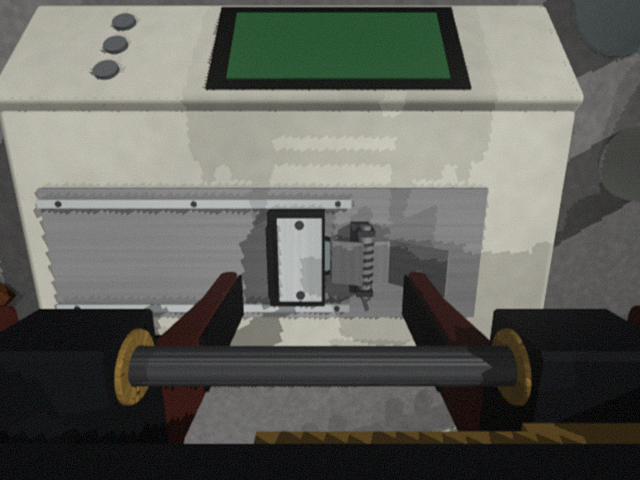

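View pics/s4.png

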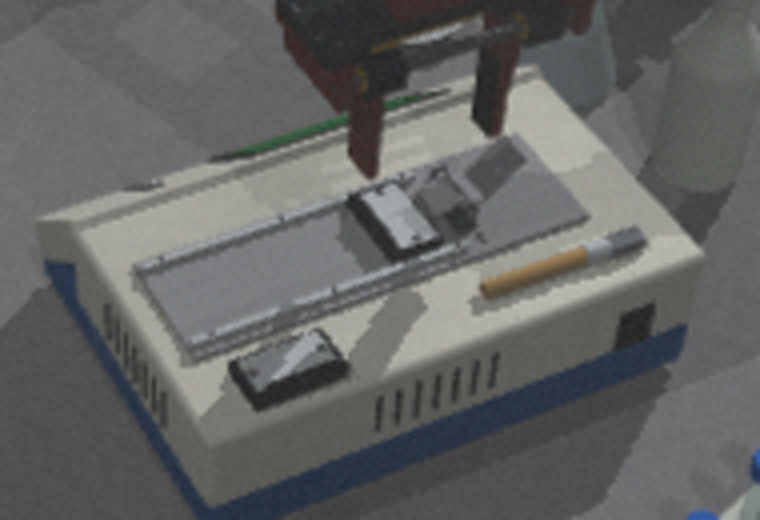

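```bash
python3 - <<'E'
from h import *
im=cv2.imread("pics/w4.png")
cv2.imwrite("pics/w4a.png",cv2.resize(im[180:330,220:460],None,fx=3.3,fy=3.3,interpolation=cv2.INTER_CUBIC))
w=np.load("w4.npy"); K,T=cam("wrist",w[:3],w[3:])
t=ray(K,T,[(351.5,204.5)],.109)[:,:2]-home; print("rail end",t@ex,t@e)
t=ray(K,T,[(325,212),(325,302)],.114)[:,:2]-home; print("lead",t@ex,t@e)
t=ray(K,T,[(267,212),(269.5,302)],.1205)[:,:2]-home; print("lip",t@ex,t@e)
for y in(-.0375,.0375): print(proj(K,T,[A(0,-.0001+y,.165),A(-.01,-.0001+y,.165)]))
E
```

```text
rail end [-0.0332] [0.017]
lead [-0.0296  0.0271] [0.0013 0.0015]
lip [-0.0308  0.0242] [-0.0315 -0.032 ]
[[242.6844 293.9082]
 [241.5244 273.8112]]
[[402.4045 294.0098]
 [403.5947 273.9143]]
```

View pics/w4a.png

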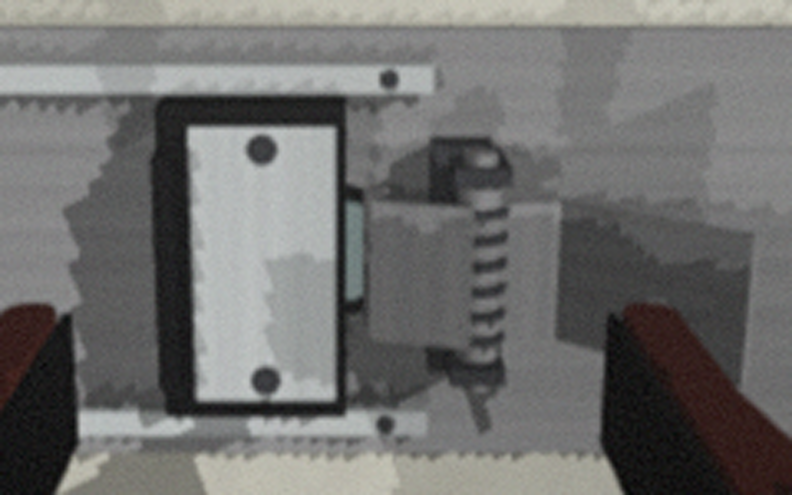

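```bash
python3 - <<'E'
from h import *
movel(A(0,.002,.135),v=.1)
print(rel(),get_ft_force(),get_time())
print(movel(A(0,.002,.1085),v=.03,until_force=22)); print(rel(),get_ft_force(),get_time())
wait(.2); print(rel(),get_ft_force(),get_ft_torque(),get_grip_width())
snap("w5")
s=read_camera("scene")
cv2.imwrite("pics/s5.png",cv2.resize(s[180:310,255:445,::-1],None,fx=4,fy=4,interpolation=cv2.INTER_CUBIC))
im=cv2.imread("pics/w5.png")
cv2.imwrite("pics/w5a.png",cv2.resize(im[180:330,190:470],None,fx=2.8,fy=2.8,interpolation=cv2.INTER_CUBIC))
E
```

```text
[ -0.2591   1.8373 134.5332] [0.4057 0.3102 0.0501] 12.5083
False
[  0.3049   1.0788 109.0958] [-3.8332 -5.2709 10.1762] 13.5417
[  0.2925   1.061  109.1107] [-2.8903 -4.7139 10.0531] [-0.5646  0.4852  0.0839] 0.8534561371419008
```

View pics/w5a.png

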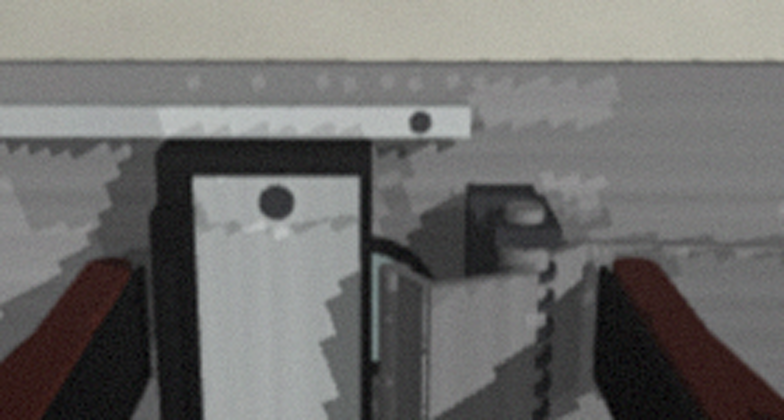

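View pics/s5.png

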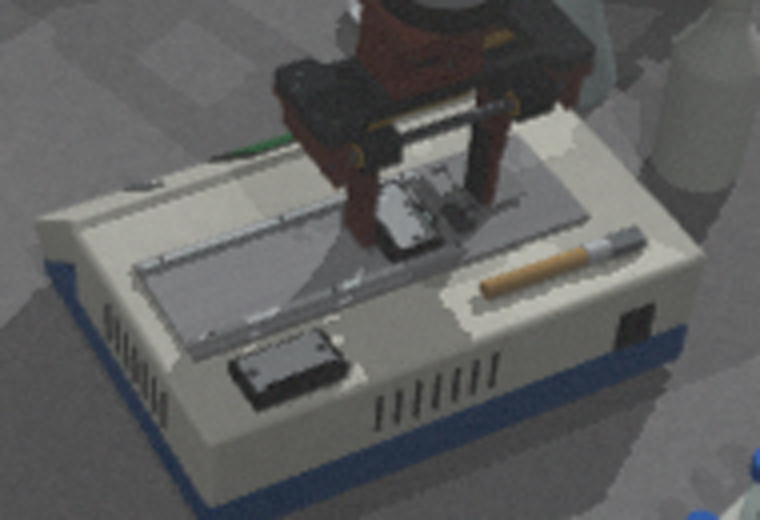

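```bash
python3 - <<'E'
from h import *
def f():
    F=get_ft_force(); return np.array([F[:2]@ex,F[:2]@e,F[2]])
print(movel(A(0,.002,.108),v=.02,until_force=20)); print(rel(),f())
print(movel(A(0,.017,.108),v=.03,until_force=20)); print(rel(),f(),get_time())
for y in (.0185,.0195,.0205,.0215,.0225,.0235):
    r=movel(A(0,y,.108),v=.02,until_force=10); print(y,r,rel(),f(),get_time())
    if r or f()[1]<-14: break
snap("w6")
im=cv2.imread("pics/w6.png")
cv2.imwrite("pics/w6a.png",cv2.resize(im[180:330,190:470],None,fx=2.8,fy=2.8,interpolation=cv2.INTER_CUBIC))
E
```

```text
False
[  0.3097   0.9034 108.7297] [-1.3098 -6.5313 11.6103]
False
[  0.3901  16.036  108.335 ] [-0.9376 -6.1454  7.8897] 14.7417
0.0185 False [  0.3146  17.3142 108.3165] [ 0.4711 -7.015   8.5564] 14.9917
0.0195 False [  0.2705  18.2366 108.3217] [-1.0348 -7.9869  8.5109] 15.2417
0.0205 False [  0.2462  19.1395 108.3072] [-0.3161 -8.4616  8.2729] 15.4917
0.0215 False [  0.2125  20.0894 108.294 ] [-0.2452 -7.2524  8.0116] 15.7417
0.0225 False [  0.1787  20.1797 108.2974] [  0.1947 -12.3187  10.5884] 15.9917
0.0235 False [  0.1665  20.2177 108.3115] [  0.0393 -15.6576  12.3498] 16.2417
```

View pics/w6a.png

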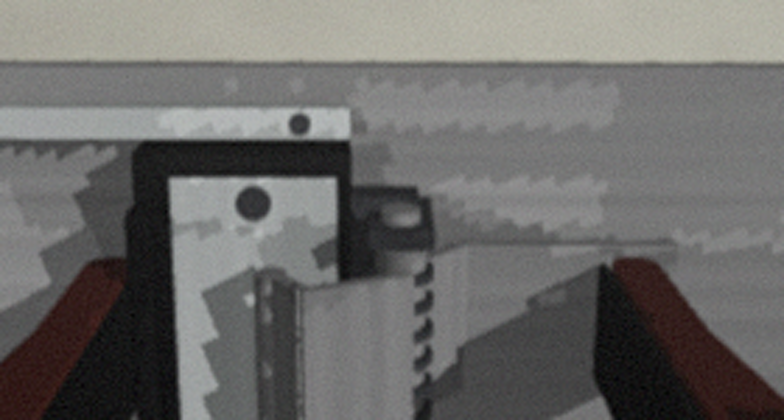

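```bash
python3 - <<'E'
from h import *
movel(A(0,.0165,.108),v=.03); print(rel(),get_ft_force())
movel(A(0,.0165,.135),v=.04); print(rel(),get_ft_force())
movel(A(0,.0165,.17),v=.12); 
wait(.3); print(rel(),get_ft_force(),get_time())
snap("w7")
movel(A(.08,.02,.23),v=.15); wait(.2)
snap("w8")
s=read_camera("scene"); print(get_time())
cv2.imwrite("pics/s8.png",cv2.resize(s[180:310,255:445,::-1],None,fx=4,fy=4,interpolation=cv2.INTER_CUBIC))
im=cv2.imread("pics/w8.png")
cv2.imwrite("pics/w8a.png",cv2.resize(im[50:210,200:440],None,fx=3.3,fy=3.3,interpolation=cv2.INTER_CUBIC))
E
```

```text
[  0.5685  16.5126 108.2917] [ 0.1515 -0.6842  5.5276]
[ -0.2547  16.3553 134.7843] [ 0.2023 -0.5255 -0.391 ]
[ -0.3589  16.311  169.2938] [ 0.0509 -0.6168  0.3179] 18.2417
19.4083
```

View pics/w7.png

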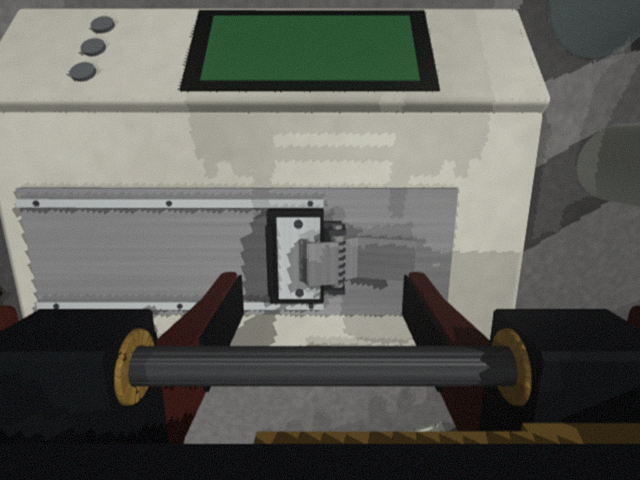

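View pics/w8a.png

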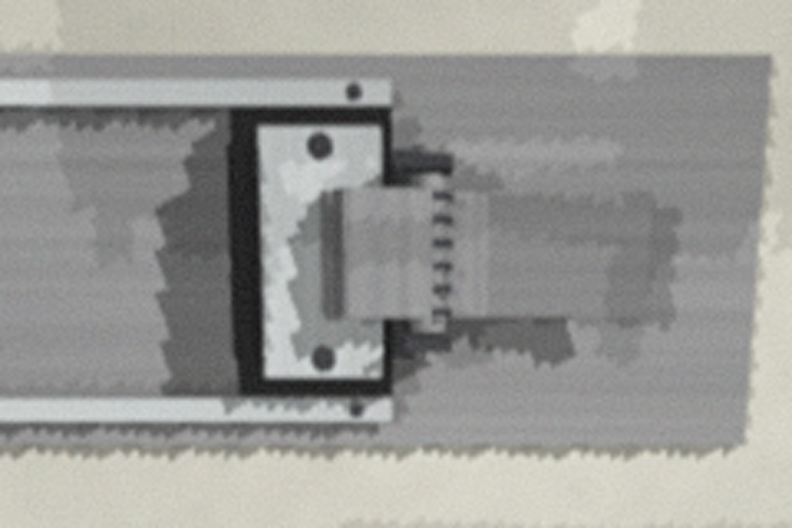

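View pics/s8.png

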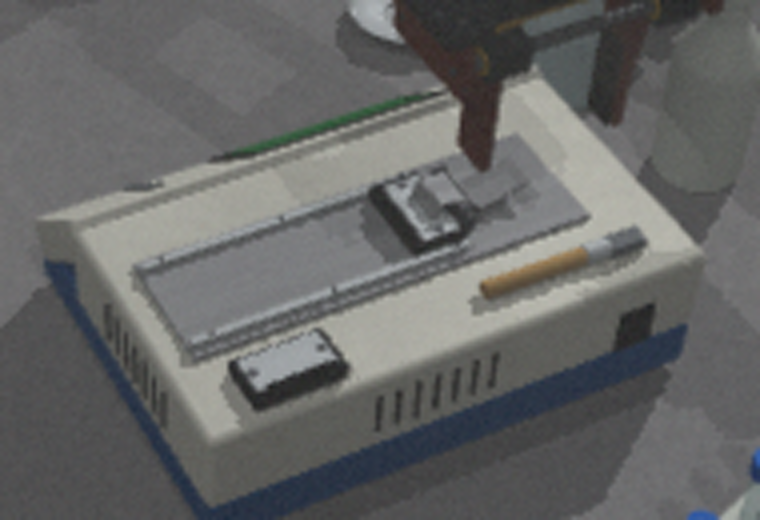

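```bash
python3 - <<'E'
from h import *
w=np.load("w8.npy"); K,T=cam("wrist",w[:3],w[3:])
c=lambda x,y:(x/3.3+200,y/3.3+50)
for n,p,z in [("rail",c(391,92),.109),("rail2",c(392,409),.109),("lead",c(390,115),.114),("lead2",c(390,390),.114),("lip",c(231,115),.1205),("lip2",c(239,390),.1205)]:
    t=ray(K,T,[p],z)[:,:2]-home; print(n,t@ex,t@e)
E
```

```text
rail [-0.0337] [0.0169]
rail2 [0.0333] [0.017]
lead [-0.0284] [0.0167]
lead2 [0.0288] [0.0166]
lip [-0.0274] [-0.016]
lip2 [0.0284] [-0.0161]
```

```bash
python3 - <<'E'
from h import *
print(get_ft_force(),get_time()); job_done()
E
```

```text
[ 0.3774  0.1052 -0.5149] 19.4083
the job is handed in; nothing more can be done
```

The cell is loaded, fully home against the end stop with the clip closed on it, and the job is handed in at 19.4 s of the 54 s allowed.

**What I did:** I pushed the cell along the slideway with shut fingers to about 3 mm short of the clip. With the fingers opened to 75 mm, I held the thumb plate down with one tip at 8–12 N. I pushed the cell under the raised jaw with the other tip until it stopped hard at the end stop. Then I backed off about 4 mm, lifted so the clip closed, and moved clear.

**Last checks:**
- **Position:** The leading edge measured 16.6–16.7 mm beyond home, against 17 nominal. The lip's back measured −16.0 to −16.1 mm, against −17. These two differ from nominal by up to 1 mm, within the 2 mm calibration. The leading edge also lies level with the rail ends, and the hard stop came where I predicted.
- **Clip:** The close-up shows the jaw resting on the cell's back plate. I judged this by eye and did not measure the clip's angle.
- **Surroundings:** The spare cell and brush look unmoved in the final picture. I did not re-measure the items on the bench. The tool was clear with no contact force left, and no check failed.

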